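# Hold the cover of a board test box open

### The arm

A 6-joint arm with a two-finger parallel gripper is mounted at the origin on the work surface. World frame = base frame: x ahead of the robot, y to its left, z up, the work surface at z = 0. Lengths are in m, angles in rad, forces in N, time in s.
With the tool pointing down it reaches from about 0.375 to 0.9 m from the base axis. Payload 3.1 kg.
Tool frame: the origin (TCP) lies between the finger pads; the fingertips stand manip.finger_overhang ahead of it and the grasp point (between the pads) lies 5 mm behind it (manip.finger_overhang is the distance from the TCP to the fingertips, in m); z points along the fingers, y is the line along which they close (so a half turn about z gives the same grasp; the last joint's range is limited). The gripper opens to 85 mm and grips with 20 to 120 N. Pads are 22 mm wide; open, the fingers measure 114 mm over their backs; the gripper's body (76 mm by 85 mm) begins 54 mm behind the grasp point. The pads swing forward as they close: fully open they stand 13 mm farther back than shut.
Start: joints at [1.093, 0.527, 1.433, -0, 1.181, -0.178], TCP at [0.185, 0.597, 0.245] pointing down, gripper open.
Joint ranges: [-3.08, 3.08], [-0.75, 2.2], [0.22, 2.44], [-1.43, 4.57], [0, 2.65], [-2.85, 2.85]. Speed limits (rad/s): [2.79, 2.79, 3.14, 3.14, 3.14, 3.14].

### API

Orientations are given as a unit quaternion [x, y, z, w].
In Python, from station import manip gives the robot as it stands.
- The arm moves only by the tool drive_tool, never from a script. Its argument "plan" is a list of rows, each a list of 7 numbers: the shift along the tool's x, y, z in m, then the turn, a rotation vector about the tool's x, y, z in degrees, then the opening, from -1 (shut) to 1 (fully open). In form: [[x, y, z, wx, wy, wz, gripper], ...]. A call has 1 to 10 rows; each row shifts and turns the commanded pose from where the row before left it, along the tool's axes as they then stand; what a row does not reach is not made up. A row lasts 1/10 s, in which the tool goes at most 50 mm and 8.59 degrees, less where a joint would pass 70% of its speed; a pose out of reach is approached as far as the arm can. A call is refused whole if a number of a shift passes 0.05 or a number of a turn 8.59, either way. A call with a gripper value outside its range is refused whole. The fingers move at their own pace and stop on an object; "newtons" is the grip in N (left out, the last holds). Time passes only in rows, so rows that do not move let the fingers close. It gives the time, the measured TCP pose, the force, the opening and the grip force at its end, in the units of the state.
- manip.sense(): the state, without advancing time (a new reading comes with each control period).
- manip.snapshot(name): name is "side" or "top"; returns a dict with "image" (400x640x3 uint8, red, green, blue), "z_map" (400x640 float32, m along the optical axis (not along the pixel's ray), 0 where there is no reading), "fov_y" (degrees; the focal length in pixels is half the picture's height over the tangent of half this angle, whatever the lens; pixels are square), "cx", "cy" (the principal point, pixels), "extrinsics" (4x4, takes a point from camera to world coordinates). Camera axes: x right, y up, looking along -z (the intrinsics and any distortion apply to the point x, -y, -z); pixel columns grow to the right and rows downward; lengths in m; the calibration is good to about 2 mm. A picture is of the moment at which its call begins.
- manip.sign_off(): hands the job in; it is judged then, once.
The state is a dict: "t": time; "q": joint angles; "qd": joint speeds; "tau": joint torques, N m; "tcp_pos": TCP position; "tool_rot": TCP orientation; "force": force on the tool from outside, world axes, zero at the start; "ft_torque": the same for the moment, N m; "finger_gap": opening from 0.0 (shut) to 1.0 (fully open); "gripper_force": force on a finger pad.
Only numpy, scipy, OpenCV 4.12 (cv2) and the standard library are available. Lean on these libraries where they do the work, as an engineer would, in place of code of your own. Each camera call takes 0.05 s, during which the arm holds its last target. There are 200 camera calls.

### The job

A colleague needs to get at the circuit board inside the test box. Nobody can see whether the cover's latch has caught, so first give the cover an upward tug by its T-handle, without turning the handle; if it is caught, release it by turning the T-handle a quarter turn anticlockwise (seen from above). Then lift the cover about 45 degrees open and finish while holding it there, still in the gripper and steady, without disturbing the things lying around the box.

Things in the scene. Friction and masses are not known exactly. Their poses are not given: they have to be found in the camera images.
- testbox: Grey sheet-metal test box for circuit boards, fixed on the bench: 260 mm (its x) by 300 mm (its y), rim 90 mm high. Origin under its centre, on the bench; z up; +x points from the cover's hinge to the latch, away from the robot (within 23 degrees). The flat cover lies on the rim, its top 94 mm above the bench; a 12 mm turned-down edge hangs 5 mm outside the walls.
- cover_hinge (a point): Middle of the cover's hinge line, on the rim on the robot's side of the box: 130 mm from the box's centre towards its -x, 90 mm high. The hinge line runs along the box's y. Fixed to the box, axes as the box's.
- cover (a joint): Opening angle of the cover, rad: 0 shut, grows as the far edge rises (turning about the box's -y), stop at 1.9. Cover and handle weigh 0.38 to 0.6 kg: 2.5 to 4.5 N to lift at the handle; it falls shut if let go. A caught cover has play: it rises about 5 mm at the handle (0.02 rad), then stops hard; a free one goes on rising.
- handle_grip (a point): Middle of the black T-handle's upright flat-sided blade, on its turning axis, 27 mm above the cover's top, 205 mm from the hinge line, on the box's centre line (box x = +75 mm). Blade 64 mm long (point x), 13 mm thick (point y: grip across it), 22 mm high, from 16 to 38 mm above the cover, on a round 16 mm stem. Its z: turning axis, square to the cover. Turns with the handle.
- handle (a joint): Turn of the T-handle, rad: 0 = blade along the box's x, where it starts (within 0.12) whether the latch has caught or not; grows anticlockwise seen from above, stop at 1.57. Stays where left, takes 0.1 N m. A caught latch is free from about 0.95 on. The handle does not tell if it is caught: the keeper inside may have slipped aside, and then the cover is free as it stands.
- iron_stand: Bystander: blue soldering-iron stand, 110 x 80 mm, about 180 mm high with the iron in its coil, beside the box. Origin under its centre.
- solder_reel: Bystander: reel of solder standing on its flange, 60 mm across, 46 mm high. Origin under its centre.
- spare_board: Bystander: spare circuit board lying flat, 90 x 130 mm. Origin under its centre.
- screwdriver: Bystander: red-handled screwdriver, 160 mm long, lying on the bench beside the box.

How it is judged:
On the way:
1. the cover is tugged up by its play (at least about 1.6 mm at the handle) while the T-handle has not been turned (value of joint cover above 0.008 rad and value of joint handle below 0.3 rad), for 0.1 s.
At the end, for the whole second after the job is handed in: The cover stands 0.55 to 1.05 rad (about 32 to 60 degrees) open, still (under 0.05 rad/s), carried by the gripper's fingers (contact over 0.5 N) (value of joint cover between 0.55 and 1.05 rad and velocity of joint cover between -0.05 and 0.05 rad/s and contact force between the fingers and testbox above 0.5 N); the arm keeps its last pose, push and grip.
It fails at once if a bystander is shifted by more than 30 mm (distance of any of iron_stand, solder_reel, spare_board, screwdriver from where it was at the start of the episode above 0.03 m).
It also fails if it takes over 42 s, if anything falls off the work surface, if the arm or the gripper's body presses on something with over 40 N, if the wrist force passes 120 N, or if a joint passes its speed limit or range.

## Working session

There is one attempt and no reset: what is moved stays moved. The work goes in short steps, Python scripts to look and compute and a tool call to move; the robot and the scene stay as the last step left them, time stands still between calls to the robot, and variables do not carry over. Pictures are saved under pics/ and viewed, at most 10 in all, crops included, and the job is handed in when it is done.

Besides the shell and the picture viewer there is one more tool, called after "Request:" by a JSON object that holds its "method" and its "body". drive_tool: Moves the arm, as the interface text tells. Its arguments: {"type":"object","properties":{"plan":{"type":"array"},"newtons":{"type":"number"}},"required":["plan"]}

```bash
mkdir -p pics; cat > h.py <<'E'
import numpy as np, cv2
from station import manip
from scipy.spatial.transform import Rotation as R
def snap(n,f):
    s=manip.snapshot(n); cv2.imwrite('pics/'+f+'.png',s['image'][:,:,::-1]); np.savez('pics/'+f+'.npz',**{k:v for k,v in s.items()}); return s
def world(s,u,v,z=None):
    f=200/np.tan(np.radians(float(s['fov_y']))/2); T=s['extrinsics']
    z=s['z_map'][int(v),int(u)] if z is None else z
    p=np.array([(u-s['cx'])/f*z,-(v-s['cy'])/f*z,-z,1]); return (T@p)[:3]
E
python3 - <<'E'
from h import *
for n in('side','top'):
    s=snap(n,n+'0'); print(n,[k for k in s],s['fov_y'],s['cx'],s['cy'],np.round(s['extrinsics'],3).tolist())
st=manip.sense();print(st['tcp_pos'],st['tool_rot'],st['force'],st['finger_gap'],manip.finger_overhang)
E
```

```text
side ['image', 'z_map', 'fov_y', 'cx', 'cy', 'extrinsics'] 51.60251377878828 319.12704488005835 200.81899180171095 [[-0.971, 0.159, -0.179, 0.373], [-0.239, -0.697, 0.676, 0.753], [-0.017, 0.699, 0.715, 0.856], [0.0, 0.0, 0.0, 1.0]]
top ['image', 'z_map', 'fov_y', 'cx', 'cy', 'extrinsics'] 46.76694187854595 318.87312813335467 201.8459288051985 [[0.008, 0.989, -0.144, 0.392], [-1.0, 0.007, -0.006, 0.014], [-0.005, 0.145, 0.989, 1.357], [0.0, 0.0, 0.0, 1.0]]
[0.18425282 0.59658923 0.24444295] [ 1.49335840e-01  9.88786064e-01 -9.10013155e-04 -3.14670573e-04] [-1.05595538 -0.96141437 -0.03612806] 1.001085026177813 0.014
```

View pics/side0.png

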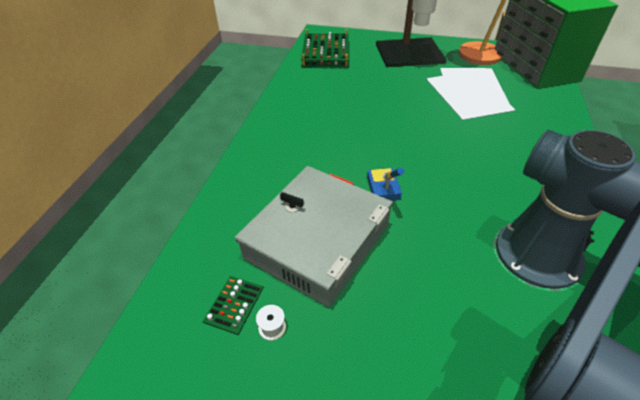

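View pics/top0.png

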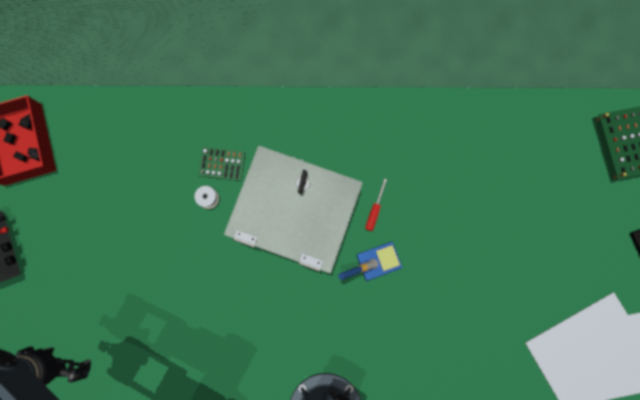

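The side view shows the box with its T-handle at about (291,200), the reel at (270,320), the board at (235,303) and the stand at (385,183). In the top view the handle is at (303,182), and the cover corners are at (259,147), (362,183), (331,272) and (225,235). The stand is at (378,262) on the robot side, with its iron pointing towards the box. I'll enlarge both handle areas.

```bash
python3 - <<'E'
import cv2,numpy as np
a=cv2.imread('pics/side0.png')[180:220,265:317];b=cv2.imread('pics/top0.png')[160:205,275:335]
cv2.imwrite('pics/crop.png',np.vstack([cv2.resize(a,(520,400),interpolation=2)[:290+0],cv2.resize(b,(520,300),interpolation=2)]) if 0 else np.hstack([cv2.resize(a,(390,300),interpolation=2),cv2.resize(b,(400,300),interpolation=2)]))
E
```

```text
(no output)
```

View pics/crop.png

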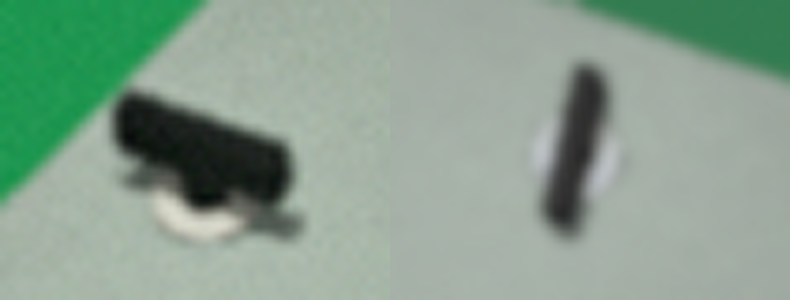

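In the crops the blade centre is at side px (292,200). In the top view its ends are at (304.7,170.2) and (300.9,195.2), so the centre is (302.8,182.7).

```bash
python3 - <<'E'
from h import *
from scipy.optimize import least_squares
L={n:dict(np.load(f'pics/{n}0.npz')) for n in('side','top')}
def tri(ps,pt):
    A=[];b=[]
    for n,p in(('side',ps),('top',pt)):
        s=L[n];o=s['extrinsics'][:3,3];d=world(s,*p,z=1.)-o;d/=np.linalg.norm(d);P=np.eye(3)-np.outer(d,d);A.append(P);b.append(P@o)
    A=np.vstack(A);b=np.hstack(b);x=np.linalg.lstsq(A,b,rcond=None)[0];return x,np.abs(A@x-b).max()
print('handle tri',tri((292,200),(302.8,182.7)))
def ray(s,p,h):
    o=s['extrinsics'][:3,3];d=world(s,*p,z=1.)-o;return o+d*(h-o[2])/d[2]
e1,e2=[ray(L['top'],p,.131) for p in((304.7,170.2),(300.9,195.2))];print('blade',e1,e2,np.linalg.norm(e1-e2),np.degrees(np.arctan2(*(e1-e2)[1::-1])))
c=[ray(L['top'],p,.094)[:2] for p in((259,147),(362,183),(331,272),(225,235))];print(np.round(c,3))
for n in L:
    s=L[n];v,u=np.mgrid[:400,:640];f=200/np.tan(np.radians(float(s['fov_y']))/2);z=s['z_map']
    P=np.stack([(u-s['cx'])/f*z,-(v-s['cy'])/f*z,-z],-1)@s['extrinsics'][:3,:3].T+s['extrinsics'][:3,3]
    reg=(z>0)&(P[...,0]>.25)&(P[...,0]<.85)&(abs(P[...,1])<.35)
    m=reg&(abs(P[...,2]-.094)<.012)
    k,lab,stt,cc=cv2.connectedComponentsWithStats(m.astype('uint8'));i=1+stt[1:,4].argmax();m=lab==i
    r=cv2.minAreaRect((P[m][:,:2]*1000).astype('float32'));print(n,'cover z',np.median(P[m][:,2]),r)
    hm=reg&(P[...,2]>.118)&(P[...,2]<.15);k,lab,stt,cc=cv2.connectedComponentsWithStats(hm.astype('uint8'))
    for j in range(1,k):
        if stt[j,4]>8:q=P[lab==j];print('  high',stt[j,4],q.mean(0).round(4),np.percentile(q[:,2],95),cv2.minAreaRect((q[:,:2]*1000).astype('float32')))
E
```

```text
handle tri (array([0.62539111, 0.06566652, 0.11590319]), np.float64(4.890394127143871e-05))
blade [0.65692077 0.06032411 0.131     ] [0.58834496 0.06970117 0.131     ] 0.0692139477735235 -7.786339167323153
[[ 0.731  0.191]
 [ 0.63  -0.098]
 [ 0.385 -0.013]
 [ 0.483  0.277]]
side cover z 0.094590878211192 ((554.2094116210938, 93.6720199584961), (312.48626708984375, 272.9728698730469), 70.92420959472656)
  high 31 [ 0.3916 -0.0698  0.1334] 0.1478039243922289 ((390.2078552246094, -70.21321105957031), (9.611795425415039, 49.513465881347656), 21.16691780090332)
  high 175 [0.6237 0.0715 0.1285] 0.13372777780782502 ((624.6682739257812, 69.38761901855469), (15.456685066223145, 64.2379379272461), 78.4081039428711)
top cover z 0.09455490644712716 ((558.67919921875, 93.76728057861328), (310.6497802734375, 271.825439453125), 70.58955383300781)
  high 122 [0.6277 0.0684 0.1312] 0.13595181549059654 ((629.2349243164062, 68.3511962890625), (13.191085815429688, 64.15090942382812), 76.96012115478516)
  high 75 [ 0.3938 -0.0813  0.1337] 0.14861371402747514 ((393.4635009765625, -82.30950927734375), (17.79308319091797, 34.493927001953125), 18.670452117919922)
```

Request:
{"method": "drive_tool", "body": {"plan": [[-0.036,-0.023,0,0,0,0,1],[-0.036,-0.023,0,0,0,0,1],[-0.036,-0.023,0,0,0,0,1],[-0.036,-0.023,0,0,0,0,1],[-0.036,-0.023,0,0,0,0,1],[-0.036,-0.023,0,0,0,0,1],[-0.036,-0.023,0,0,0,0,1],[-0.036,-0.023,0,0,0,0,1]]}}

```text
t: 0.9
tcp_pos: [0.406, 0.3347, 0.245]
tool_rot: [0.149, 0.989, -0.0, -0.0]
force: [-0.1, 0.3, -0.6]
finger_gap: 1.004
gripper_force: 0.0
```

Request:
{"method": "drive_tool", "body": {"plan": [[-0.036,-0.023,0,0,0,0,1],[-0.036,-0.023,0,0,0,0,1],[-0.036,-0.023,0,0,0,0,1],[-0.036,-0.023,0,0,0,0,1],[-0.036,-0.023,0,0,0,0,1],[-0.036,-0.023,0,0,0,0,1],[-0.036,-0.023,0,0,0,0,1],[-0.036,-0.023,0,0,0,0,1]]}}

```text
t: 1.7
tcp_pos: [0.6268, 0.0739, 0.2448]
tool_rot: [0.149, 0.989, 0.0, -0.001]
force: [0.2, 1.4, 0.1]
finger_gap: 0.998
gripper_force: 0.0
```

Request:
{"method": "drive_tool", "body": {"plan": [[0,0,0,0,0,8.35,1],[0,0,0,0,0,8.35,1],[0,0,0,0,0,8.35,1],[0,0,0,0,0,8.35,1],[0,0,0,0,0,8.35,1],[0,0,0,0,0,8.35,1],[0,0,0,0,0,8.35,1],[0,0,0,0,0,8.35,1],[0,0,0,0,0,8.35,1],[0,0,0,0,0,8.35,1]]}}

```text
t: 2.7
tcp_pos: [0.6257, 0.0755, 0.2447]
tool_rot: [0.772, 0.636, -0.0, -0.0]
force: [-1.5, 0.1, -0.3]
finger_gap: 0.998
gripper_force: 0.0
```

Request:
{"method": "drive_tool", "body": {"plan": [[0,0,0,0,0,8.35,1],[0,0,0,0,0,8.35,1],[0,0,0,0,0,8.35,1],[0,0,0,0,0,8.35,1],[0,0,0,0,0,8.35,1],[0,0,0,0,0,8.35,1],[0,0,0,0,0,8.35,1],[0,0,0,0,0,8.35,1],[0,0,0,0,0,8.35,1],[0,0,0,0,0,8.35,1]]}}

```text
t: 3.7
tcp_pos: [0.6258, 0.0754, 0.2447]
tool_rot: [0.999, -0.039, -0.001, -0.0]
force: [0.5, -0.3, 0.2]
finger_gap: 0.999
gripper_force: 0.0
```

Request:
{"method": "drive_tool", "body": {"plan": [[0,0,0,0,0,8.35,1],[0,0,0,0,0,0,1],[0,0,0,0,0,0,1]]}}

```text
t: 4.0
tcp_pos: [0.6259, 0.0754, 0.2449]
tool_rot: [0.994, -0.108, -0.0, 0.0]
force: [-0.9, 1.3, 0.1]
finger_gap: 0.999
gripper_force: 0.0
```

```bash
cat >> h.py <<'E'
def info(goal=None):
    st=manip.sense();r=R.from_quat(st['tool_rot']);m=r.as_matrix();y=lambda a:round(float(np.degrees(np.arctan2(a[1],a[0]))),2)
    print('t',st['t'],'q',np.round(st['q'],3),'tcp',np.round(st['tcp_pos'],4),'yawx',y(m[:,0]),'z',np.round(m[:,2],3),'F',np.round(st['force'],1),'gap',round(st['finger_gap'],3),'gf',st['gripper_force'])
    if goal is not None: print('to goal in tool axes',np.round(m.T@(np.array(goal)-st['tcp_pos']),4))
E
python3 - <<'E'
from h import *
info((.627,.069,.119))
s=snap('top','top1')
cv2.imwrite('pics/top1c.png',cv2.resize(s['image'][120:260,220:380,::-1],(640,560),interpolation=2))
E
```

```text
t 4.0 q [-0.057  0.536  1.418 -0.     1.189  1.729] tcp [0.6259 0.0754 0.2449] yawx -12.36 z [-0.001  0.    -1.   ] F [-0.9  1.3  0.1] gap 0.999 gf 0.0
to goal in tool axes [0.0025 0.006  0.1259]
```

View pics/top1c.png

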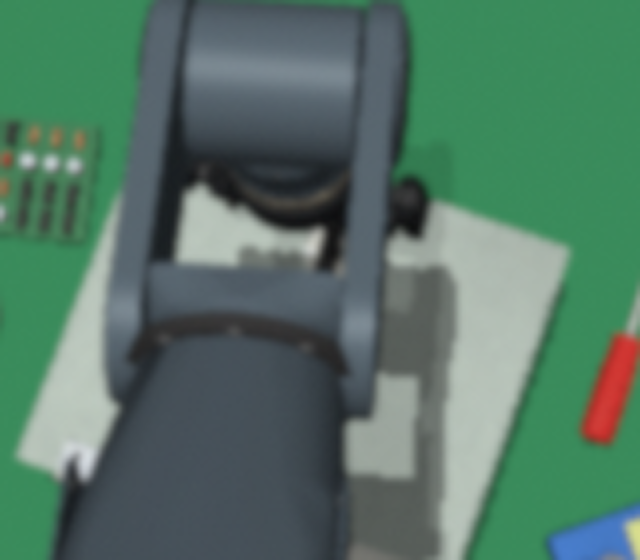

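The arm hides the handle in the top view; nothing around the box has moved. I'll descend and grip lightly.

Request:
{"method": "drive_tool", "body": {"plan": [[0.002,0.006,0.03,0,0,0,1],[0,0,0.03,0,0,0,1],[0,0,0.03,0,0,0,1],[0,0,0.02,0,0,0,1],[0,0,0.01,0,0,0,1],[0,0,0.006,0,0,0,1],[0,0,0,0,0,0,1]]}}

```text
t: 4.75
tcp_pos: [0.6269, 0.0691, 0.1191]
tool_rot: [0.994, -0.109, -0.0, 0.0]
force: [0.6, -0.1, 0.6]
finger_gap: 1.0
gripper_force: 0.0
```

```bash
python3 - <<'E'
from h import *
info((.627,.069,.119))
s=snap('side','side1')
cv2.imwrite('pics/side1c.png',cv2.resize(s['image'][140:240,240:370,::-1],(780,600),interpolation=2))
E
```

```text
t 4.75 q [-0.067  0.691  1.519 -0.     0.931  1.722] tcp [0.6269 0.0691 0.1191] yawx -12.49 z [-0.  0. -1.] F [ 0.6 -0.1  0.6] gap 1.0 gf 0.0
to goal in tool axes [0.0001 0.0001 0.0001]
```

View pics/side1c.png

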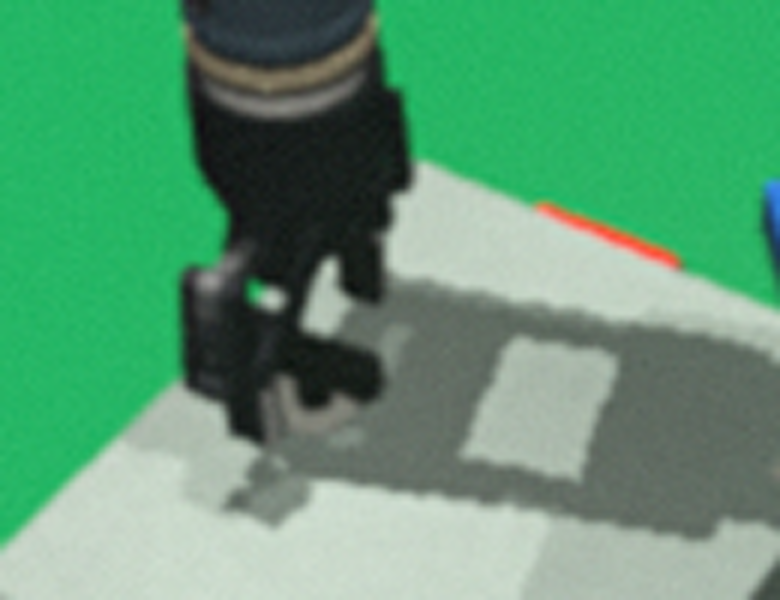

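The open fingers straddle the T-handle, which shows between them at crop (320,370). Now I'll close on it.

Request:
{"method": "drive_tool", "body": {"plan": [[0,0,0,0,0,0,-1],[0,0,0,0,0,0,-1],[0,0,0,0,0,0,-1],[0,0,0,0,0,0,-1],[0,0,0,0,0,0,-1],[0,0,0,0,0,0,-1],[0,0,0,0,0,0,-1],[0,0,0,0,0,0,-1]], "newtons": 60}}

```text
t: 5.6
tcp_pos: [0.6266, 0.0678, 0.1199]
tool_rot: [0.994, -0.109, -0.0, 0.001]
force: [-2.5, -5.6, 4.7]
finger_gap: 0.139
gripper_force: 58.6
```

```bash
python3 - <<'E'
from h import *
info()
E
```

```text
t 5.6 q [-0.068  0.69   1.52  -0.003  0.932  1.722] tcp [0.6266 0.0678 0.1199] yawx -12.5 z [-0.    -0.002 -1.   ] F [-2.5 -5.6  4.7] gap 0.139 gf 58.56278657913208
```

Request:
{"method": "drive_tool", "body": {"plan": [[0,0,-0.001,0,0,0,-1],[0,0,-0.001,0,0,0,-1],[0,0,-0.001,0,0,0,-1],[0,0,-0.001,0,0,0,-1],[0,0,0,0,0,0,-1],[0,0,0,0,0,0,-1]]}}

```text
t: 6.2
tcp_pos: [0.6264, 0.0679, 0.1222]
tool_rot: [0.994, -0.109, -0.001, 0.001]
force: [0.0, -4.9, -3.6]
finger_gap: 0.142
gripper_force: 58.5
```

Request:
{"method": "drive_tool", "body": {"plan": [[0,0,-0.001,0,0,0,-1],[0,0,-0.001,0,0,0,-1],[0,0,-0.001,0,0,0,-1],[0,0,0,0,0,0,-1]]}}

```text
t: 6.6
tcp_pos: [0.6261, 0.068, 0.1253]
tool_rot: [0.994, -0.109, -0.001, 0.001]
force: [-0.0, -5.7, -3.7]
finger_gap: 0.143
gripper_force: 58.6
```

Request:
{"method": "drive_tool", "body": {"plan": [[0,0,-0.001,0,0,0,-1],[0,0,-0.001,0,0,0,-1],[0,0,0,0,0,0,-1]]}}

```text
t: 6.9
tcp_pos: [0.6259, 0.0681, 0.1272]
tool_rot: [0.994, -0.109, -0.001, 0.001]
force: [-0.6, -5.2, -3.8]
finger_gap: 0.142
gripper_force: 58.6
```

Request:
{"method": "drive_tool", "body": {"plan": [[0,0,-0.002,0,0,0,-1],[0,0,-0.002,0,0,0,-1],[0,0,-0.002,0,0,0,-1],[0,0,0,0,0,0,-1]]}}

```text
t: 7.3
tcp_pos: [0.6252, 0.0684, 0.1332]
tool_rot: [0.994, -0.109, -0.002, 0.001]
force: [-1.6, -5.0, -5.5]
finger_gap: 0.137
gripper_force: 58.6
```

```bash
python3 - <<'E'
from h import *
info()
s=snap('side','side2')
cv2.imwrite('pics/side2c.png',cv2.resize(s['image'][140:300,225:425,::-1],(750,600),interpolation=2))
E
```

```text
t 7.3 q [-0.068  0.671  1.513 -0.002  0.962  1.722] tcp [0.6252 0.0684 0.1332] yawx -12.5 z [-0.004 -0.001 -1.   ] F [-1.6 -5.  -5.5] gap 0.137 gf 58.58018986880779
```

View pics/side2c.png

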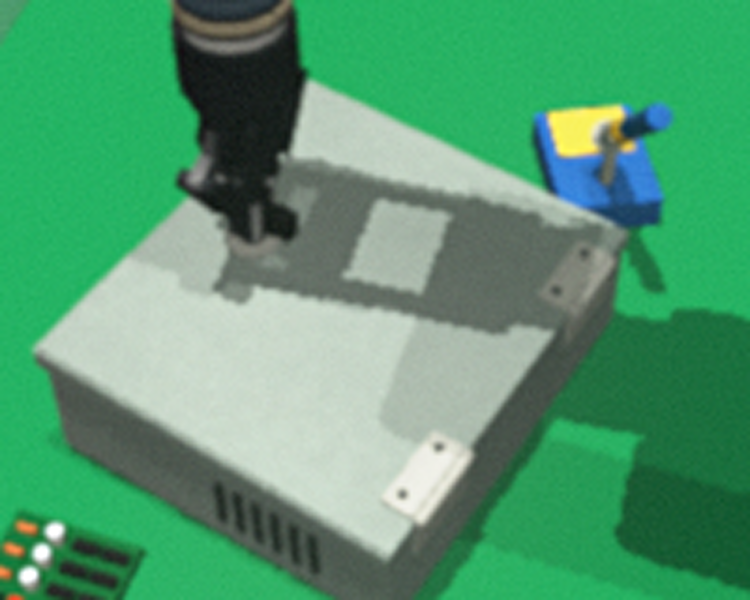

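The fingers hold the blade, and the cover looks slightly raised on the left, around crop (40,350). I'll confirm this with the depth map, then work out the lifting arc.

```bash
python3 - <<'E'
from h import *
a=dict(np.load('pics/side0.npz'));b=dict(np.load('pics/side2.npz'))
# side-view cover points visible in both: near left corner & middle
for u,v in((243,235),(255,240),(280,245),(300,255),(310,235)): print((u,v),world(a,u,v).round(4),world(b,u,v).round(4))
yaw=np.radians(-19.2);n=np.array([np.sin(yaw),-np.cos(yaw),0]) # box -y
c=np.array([.556,.0937,0]);hg=c+.13*np.array([-np.cos(yaw),-np.sin(yaw),0])+[0,0,.09]
st=manip.sense();m=R.from_quat(st['tool_rot']).as_matrix();p=np.array(st['tcp_pos'])
print('hinge',hg,'axis in tool',(m.T@n).round(4),'hinge from tcp in tool',(m.T@(hg-p)).round(4))
for k in(2,3,4):
    r=R.from_rotvec(n*np.radians(k)); d=r.apply(p-hg)+hg-p
    print(k,'shift tool',(m.T@d).round(5),'rotvec',(m.T@n*k).round(3))
E
```

```text
(243, 235) [0.7146 0.1837 0.093 ] [0.708  0.1946 0.1078]
(255, 240) [0.6808 0.1924 0.094 ] [0.6757 0.2016 0.1066]
(280, 245) [0.6192 0.1917 0.0918] [0.6159 0.1991 0.1019]
(300, 255) [0.5648 0.2113 0.0949] [0.5637 0.2143 0.0992]
(310, 235) [0.5581 0.1469 0.0924] [0.5556 0.1552 0.1028]
hinge [0.43323107 0.13645266 0.09      ] axis in tool [-0.1166  0.9932  0.0027] hinge from tcp in tool [-0.2019 -0.025   0.0439]
2 shift tool [-0.00165 -0.00017 -0.00707] rotvec [-0.233  1.986  0.005]
3 shift tool [-0.00256 -0.00027 -0.01059] rotvec [-0.35   2.98   0.008]
4 shift tool [-0.00354 -0.00038 -0.01409] rotvec [-0.466  3.973  0.011]
```

The depth confirms that the cover is rising (far corner up about 15 mm, past its play), so it's free and there's no need to turn the handle. I'll follow the arc about the hinge.

Request:
{"method": "drive_tool", "body": {"plan": [[-0.0013,-0.0001,-0.0053,-0.17,1.49,0,-1],[-0.0026,-0.0003,-0.0106,-0.35,2.98,0,-1],[-0.0026,-0.0003,-0.0106,-0.35,2.98,0,-1],[-0.0026,-0.0003,-0.0106,-0.35,2.98,0,-1],[-0.0013,-0.0001,-0.0053,-0.17,1.49,0,-1],[0,0,0,0,0,0,-1]]}}

```text
t: 7.95
tcp_pos: [0.6118, 0.0731, 0.1763]
tool_rot: [0.989, -0.108, 0.102, 0.024]
force: [-2.2, -7.0, -4.6]
finger_gap: 0.143
gripper_force: 59.0
```

```bash
cat > chk.py <<'E'
from h import *
info()
yaw=np.radians(-19.2);n=np.array([np.sin(yaw),-np.cos(yaw),0]);hg=np.array([.4332,.1365,.09])
st=manip.sense();m=R.from_quat(st['tool_rot']).as_matrix();p=np.array(st['tcp_pos']);d=p-hg
x=np.array([np.cos(yaw),np.sin(yaw),0]);a,z=d@x,d[2]
print('radius',np.hypot(a,z),'lateral',d@n,'arc angle',np.degrees(np.arctan2(z,a)),'tool tilt',np.degrees(np.arccos(-m[2,2])),'axis',(m.T@n).round(3),'hinge',(m.T@-d).round(4),'tau',np.round(st['ft_torque'],2))
E
python3 chk.py
```

```text
t 7.95 q [-0.033  0.546  1.659 -0.095  0.739  1.819] tcp [0.6118 0.0731 0.1763] yawx -12.31 z [ 0.196 -0.07  -0.978] F [-2.2 -7.  -4.6] gap 0.143 gf 59.02688026428223
radius 0.20823110358745164 lateral 0.001117201753604427 arc angle 24.48410605699841 tool tilt 11.996502143632329 axis [-0.117  0.993  0.002] hinge [-0.2018 -0.0251  0.045 ] tau [-1.18  0.35 -0.25]
```

Request:
{"method": "drive_tool", "body": {"plan": [[-0.0013,-0.0001,-0.0053,-0.17,1.49,0,-1],[-0.0026,-0.0003,-0.0106,-0.35,2.98,0,-1],[-0.0026,-0.0003,-0.0106,-0.35,2.98,0,-1],[-0.0026,-0.0003,-0.0106,-0.35,2.98,0,-1],[-0.0026,-0.0003,-0.0106,-0.35,2.98,0,-1],[0,0,0,0,0,0,-1]]}}

```text
t: 8.55
tcp_pos: [0.5874, 0.0817, 0.2185]
tool_rot: [0.97, -0.106, 0.215, 0.05]
force: [-1.1, -6.2, -3.5]
finger_gap: 0.14
gripper_force: 59.4
```

Request:
{"method": "drive_tool", "body": {"plan": [[-0.0026,-0.0003,-0.0106,-0.35,2.98,0,-1],[-0.0026,-0.0003,-0.0106,-0.35,2.98,0,-1],[-0.0026,-0.0003,-0.0106,-0.35,2.98,0,-1],[-0.0026,-0.0003,-0.0106,-0.35,2.98,0,-1],[-0.0026,-0.0003,-0.0106,-0.35,2.98,0,-1],[0,0,0,0,0,0,-1],[0,0,0,0,0,0,-1],[0,0,0,0,0,0,-1]]}}

```text
t: 9.35
tcp_pos: [0.551, 0.0943, 0.2567]
tool_rot: [0.935, -0.104, 0.33, 0.076]
force: [-6.1, 2.7, -11.3]
finger_gap: 0.141
gripper_force: 60.1
```

```bash
python3 chk.py; python3 - <<'E'
from h import *
s=snap('side','side3')
cv2.imwrite('pics/side3c.png',cv2.resize(s['image'][80:360,170:530,::-1],(760,591),interpolation=2))
E
```

```text
t 9.35 q [ 0.11   0.336  2.006 -1.068  0.32   2.855] tcp [0.551  0.0943 0.2567] yawx -10.77 z [ 0.602 -0.21  -0.77 ] F [ -6.1   2.7 -11.3] gap 0.141 gf 60.11936101305764
radius 0.2084231210058211 lateral 0.0011099580982987592 arc angle 53.103702868798436 tool tilt 39.62103834858578 axis [-0.113  0.994  0.001] hinge [-0.2012 -0.0241  0.0486] tau [0.61 2.18 0.02]
```

View pics/side3c.png

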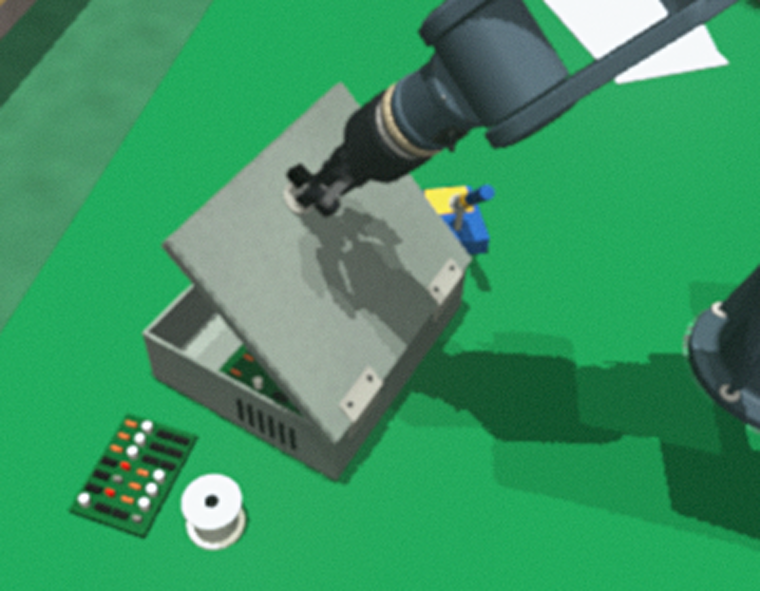

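The cover stands about 45° open in the gripper and the bystanders are untouched. However, joint 6 reads 2.855, right at its limit, so I'll lower the cover by about 6°.

Request:
{"method": "drive_tool", "body": {"plan": [[0.0023,0.0003,0.0107,0.35,-2.98,0,-1],[0.0023,0.0003,0.0107,0.35,-2.98,0,-1],[0,0,0,0,0,0,-1],[0,0,0,0,0,0,-1],[0,0,0,0,0,0,-1]]}}

```text
t: 9.9
tcp_pos: [0.5665, 0.0888, 0.2431]
tool_rot: [0.951, -0.107, 0.283, 0.066]
force: [-5.3, 5.0, -11.1]
finger_gap: 0.136
gripper_force: 59.6
```

```bash
python3 chk.py; python3 - <<'E'
from h import *
s=snap('side','side4')
f=200/np.tan(np.radians(s['fov_y'])/2);v,u=np.mgrid[215:260:5,275:320:5]
P=np.array([world(s,a,b) for a,b in zip(u.ravel(),v.ravel())]);P=P[P[:,2]>.1]
c=P.mean(0);n=np.linalg.svd(P-c)[2][2];print('plane tilt deg',np.degrees(np.arccos(abs(n[2]))),len(P),np.abs((P-c)@n).max(),'qd',np.round(manip.sense()['qd'],3))
E
```

```text
t 9.9 q [ 0.071  0.365  1.931 -0.665  0.368  2.433] tcp [0.5665 0.0888 0.2431] yawx -11.45 z [ 0.524 -0.185 -0.831] F [ -5.3   5.  -11.1] gap 0.136 gf 59.58084496669471
radius 0.20850915506817086 lateral 0.0012189088772220497 arc angle 47.24056697135286 tool tilt 33.778007531841716 axis [-0.112  0.994  0.002] hinge [-0.2013 -0.0241  0.0485] tau [0.93 1.92 0.08]
plane tilt deg 39.612771971685085 71 0.00878880875724958 qd [ 0.001 -0.002 -0.    -0.001  0.001  0.001]
```

```bash
python3 -c "
from h import *
print(manip.sign_off()); info()"
```

```text
the job is handed in; nothing more can be done
None
the job is handed in; nothing more can be done
```

The tug showed the cover was free, so I didn't turn the handle; I handed the job in with the cover held about 39–40° (0.69 rad) open, still in the gripper and steady, with nothing around the box seen to move. At about 45°, joint 6 briefly read 2.855 against its 2.85 limit, so I lowered the cover about 6°; sign-off gave no verdict, so I don't know whether that counts as a fail.

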